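# Mount a lens in its cell and screw the retaining ring down

## Robot

A 6-joint arm with a two-finger parallel gripper is mounted at the origin on a cart in front of the work surface, level with it; the furniture and walls round the work are solid. World frame = base frame: x ahead of the robot, y to its left, z up, the work surface at z = 0. Lengths are in m, angles in degrees, forces in N, time in s.
With the tool pointing down it reaches from about 0.25 to 0.725 m from the base axis. Payload 9.7 kg.
Tool frame: the origin (TCP) lies at the very end of the fingers, on their centre line; the grasp point (between the pads) lies 19 mm behind it (bot.grip_depth is the distance from the TCP to the grasp point, in m); z points along the fingers, y is the direction in which the jaws open and shut (so a half turn about z gives the same grasp; the last joint's range is limited). The gripper opens to 85 mm and grips with 20 to 120 N. Pads are 22 mm wide; open, the fingers measure 114 mm over their backs; the gripper's body (76 mm by 85 mm) begins 54 mm behind the grasp point. The pads swing forward as they close: fully open they stand 13 mm farther back than shut.
Start: joints at [75.573, 4.979, 10.078, 95.1, 0, 90], TCP at [0.137, 0.533, 0.192] pointing down, gripper open.
Joint ranges: [-179.16, 179.16], [-48.56, 103.87], [-65.8, 70.77], [-126.05, 130.52], [-82.76, 87.17], [-180, 180]. Speed limits (degrees/s): [127.2, 127.2, 147.25, 180, 180, 180].

## Interface

Orientations are given as [roll, pitch, yaw] about the fixed x, y, z axes, in that order (R = Rz(yaw) Ry(pitch) Rx(roll)).
In Python, from workcell import telemetry, optics, order, bot gives the robot as it stands. The module is installed in compiled form; this text tells all that it offers.
- The arm moves only by the shell command python3 -m inch 'ROWS' [FORCE]. ROWS is JSON, a list of rows, each a list of 7 numbers: the shift along the tool's x, y, z in m, then the turn, a rotation vector about the tool's x, y, z in rad, then the closure, from 0 (fully open) to 1 (shut). In form: [[tx, ty, tz, rx, ry, rz, grip], ...]. A call has 1 to 12 rows; each row is the pose to reach, as a shift and turn from the pose commanded when the call began, along the tool's axes at that moment; what a row does not reach only later rows make up. A row lasts 1/12 s, in which the tool goes at most 41.7 mm and 7.16 degrees, less where a joint would pass 70% of its speed; a pose out of reach is approached as far as the arm can. A call with a gripper value outside its range is refused whole. The fingers move at their own pace and stop on an object; FORCE is the grip in N (left out, the last holds). Time passes only in rows, so rows that repeat a pose let the fingers close. It gives the time, the measured TCP pose, the force and the opening at its end, in the units of the state.
- telemetry.get_obs(): the state, without advancing time (a new reading comes with each control period).
- optics.camera(name): name is "scene" or "side" or "wrist"; returns (picture, depth): 400x640x3 uint8, red, green, blue; 400x640 float32, m along the optical axis (not along the pixel's ray), 0 where there is no reading.
- optics.camera_info(name): a dict with "camera_matrix" (3x3 intrinsics, pixels), "xyz" and "attitude" of the camera in the world; the wrist camera has in their place "mount" (4x4, takes a point from camera to tool coordinates, whose origin is the TCP and whose axes are the flange's). Camera axes: x right, y down, z forward; pixel columns grow to the right and rows downward; lengths in m; the calibration is good to about 2 mm. A picture is of the moment at which its call begins: read the wrist's pose just before it. camera_info takes no time and is no camera call.
- order.job_done(): hands the job in, once; it reports no verdict.
The state is a dict: "time": time; "q": joint angles; "qd": joint speeds; "joint_efforts": joint torques, N m; "ee_pos": TCP position; "tcp_rot": TCP orientation; "wrist_force": force on the tool from outside, world axes, zero at the start; "torque": the same for the moment, N m; "opening": finger opening in m.
Only numpy, scipy, OpenCV 4.12 (cv2) and the standard library are available. Lean on these libraries where they do the work, as an engineer would, in place of code of your own. Each camera call takes 0.05 s, during which the arm holds its last target. There are 200 camera calls.

## Task

Put the round glass lens, flat face down, into the recess on top of the lens mount so that it lies level on its seat. Then set the steel retaining ring over it and screw it down clockwise until it is snug on the glass and stays tight by itself when you let go; do not force it, as the lens cracks if it is clamped hard. Leave the other things on the bench where they are.

Things in the scene. Friction and masses are not known exactly. Their poses are not given: they have to be found in the camera images.
- mount: The fixed lens mount of bare aluminium: a round foot 80 mm across and 10 mm high with an upright barrel 37.6 mm across, rim 46 mm above the bench. Three short coarse thread lips stand out from the barrel near its top, to 45 mm across, with three open slots between them, centred at 0, 120 and 240 degrees about z from its x axis. Origin: on the barrel axis at bench height, z up.
- mount_rim (a point): Centre of the barrel's rim, 46 mm above the bench. Below it a round recess for the lens, 32 mm across and 5 mm deep; its floor is a black ring, the seat, which bears the lens at its edge and is sprung: it gives about 1 mm under 30 N.
- mount_slot (a point): Middle of the slot at 0 degrees, 20.7 mm out from the axis, 44 mm up. Slots are 38 degrees wide; between them each lip falls 4 mm per radian clockwise (seen from above) over 82 degrees. How high the threaded collar with the lips was set on the barrel differs each time (up to 1.5 mm up or down) and is not measured.
- retaining_ring: The loose steel retaining ring: a knurled cap ring 56 mm across, 20 mm high, 150 g, skirt down on the bench. Skirt 48 mm inside; top flange 4 mm thick with a 24 mm hole. With lugs over the slots (yaw as the mount's, or 120 degrees on) it drops over the barrel until the flange rests on the lens, origin then 36 mm above the bench. Origin: centre of the underside, z up.
- ring_lug (a point): Tip of the lug at 0 degrees on the ring's x axis, 3 mm above its lower edge. Three round lugs 3.5 mm thick point inward to 40.6 mm across, at 0, 120 and 240 degrees; three dark dots on the flange mark them. Dropped in and turned clockwise from above, the lugs go under the lips after about 15 degrees and begin to pull the ring down after 25 to 75.
- ring_flange (a point): Centre of the flange's underside, 16 mm above the ring's lower edge; it bears on the lens's edge. Once the lugs pull, the ring sinks slightly, the resisting moment rises from near 0 to 0.05-0.1 N m and the clamping force grows by about 50 N per radian of turning. The thread locks itself by friction. Snug: the flange presses on the lens with more than 4 N; over 25 N the lens cracks.
- lens: The lens of clear glass, 30 mm across, its edge 11 mm high, with a low dome on top (14.4 mm high in all), 50 g. It lies flat face down on a black round lens rest 16 mm high whose top is 24 mm across (foot 48 mm across). In the mount it stands 6 mm proud of the rim. Origin: centre of its flat underside, z up.
- timer: White countdown timer, 66 x 66 x 19 mm, loose, flat on the bench; a bystander. Origin: centre of the underside.
- marker: Marker pen, 135 mm long, 14 mm thick, loose, lying on the bench; a bystander. Origin: under its middle.
There are look-alikes about, which are no part of the job. What is shaped like the retaining_ring but pink is not meant.

How it is judged (in metres and radians):
On the way, in this order (a step that is already met when the one before it is completed fails the run):
1. the lens lies level on the seat in the recess, let go (horizontal distance between lens and mount below 0.002 m and z of lens in the frame of mount below 0.0425 m and angle between lens's own z axis and vertical below 0.06 rad and contact force between the fingers and lens below 0.1 N), for 0.2 s.
2. the ring sits level over the barrel with its lugs below the tops of the slots (horizontal distance between retaining_ring and mount below 0.003 m and z of retaining_ring in the frame of mount below 0.0385 m and angle between retaining_ring's own z axis and vertical below 0.08 rad), for 0.1 s.
At the end, for the whole second after the job is handed in: The lens lies level on its seat, centred in the mount within 2 mm; the ring sits level over it, centred within 3 mm, and by its thread alone presses on the lens with more than 4 N; everything is released and at rest (horizontal distance between lens and mount below 0.002 m and z of lens in the frame of mount below 0.0425 m and angle between each of lens, retaining_ring's own z axis and vertical below 0.06 rad and horizontal distance between retaining_ring and mount below 0.003 m and z of retaining_ring in the frame of mount below 0.0375 m and contact force between retaining_ring and lens above 4 N and linear speed of retaining_ring below 0.01 m/s); the robot touches nothing.
It fails at once if the ring clamped the lens with more than 25 N: it cracked (contact force between retaining_ring and lens above 25 N).
It fails at once if the timer was knocked away (distance of timer from where it was at the start of the episode above 0.03 m).
It fails at once if the marker was knocked away (distance of marker from where it was at the start of the episode above 0.03 m).
It also fails if it takes over 70 s, if anything falls off the work surface, if the arm or the gripper's body presses on something with over 40 N, if the wrist force passes 120 N, or if a joint passes its speed limit or range.

## Working session

There is one attempt and no reset: what is moved stays moved. The work goes in short steps, Python scripts to look and compute and a shell command to move; the robot and the scene stay as the last step left them, time stands still between calls to the robot, and variables do not carry over. Pictures are saved under pics/ and viewed, about 8 in all and at most 12, crops included, and the job is handed in when it is done.

```bash
mkdir -p pics; cat > h.py <<'E'
import numpy as np, cv2
from scipy.spatial.transform import Rotation as R
from workcell import telemetry, optics, order, bot
def cap(name):
    o=telemetry.get_obs(); p,d=optics.camera(name); i=optics.camera_info(name)
    K=np.array(i["camera_matrix"])
    if name=="wrist":
        M=np.array(i["mount"]); T=np.eye(4); T[:3,:3]=R.from_euler('xyz',o["tcp_rot"],degrees=True).as_matrix(); T[:3,3]=o["ee_pos"]; T=T@M
    else:
        T=np.eye(4); T[:3,:3]=R.from_euler('xyz',i["attitude"],degrees=True).as_matrix() ; T[:3,3]=i["xyz"]
    return p,d,K,T
def cloud(d,K,T):
    v,u=np.mgrid[:d.shape[0],:d.shape[1]]
    P=np.stack([(u-K[0,2])/K[0,0]*d,(v-K[1,2])/K[1,1]*d,d],-1)@T[:3,:3].T+T[:3,3]
    P[d==0]=np.nan; return P
def proj(X,K,T):
    c=T[:3,:3].T@(np.array(X)-T[:3,3]); return (K@c/c[2])[:2]
def onplane(u,v,z,K,T):
    r=T[:3,:3]@np.array([(u-K[0,2])/K[0,0],(v-K[1,2])/K[1,1],1]); return T[:3,3]+r*(z-T[2,3])/r[2]
def save(n,p): cv2.imwrite(f"pics/{n}.png",p[...,::-1])
E
python3 - <<'E'
from h import *
print(telemetry.get_obs()); print(optics.camera_info("scene"),optics.camera_info("wrist"))
ims=[]
for n in("scene","side"):
    p,d,K,T=cap(n); np.savez(n,p=p,d=d,K=K,T=T); 
    P=cloud(d,K,T); print(n,np.nanmedian(P[...,2]),np.nanpercentile(P[...,2],[5,50,95]))
    save(n,p)
E
```

```text
{'time': 0.0, 'q': array([ 7.55740363e+01,  5.01216575e+00,  1.00331804e+01,  9.50993712e+01,
       -2.11328086e-04,  8.99998335e+01]), 'qd': array([ 0.12923884,  0.10887728, -0.05565485,  0.06346897,  0.00297811,
       -0.08779305]), 'joint_efforts': array([-3.62292321e-04, -5.20395362e+01,  4.64799857e+01,  1.66183629e-02,
       -1.65102442e-04, -3.04577782e-06]), 'ee_pos': array([0.13695023, 0.53237944, 0.19136147]), 'tcp_rot': array([-1.79921643e+02,  2.11100160e-04,  1.65574203e+02]), 'wrist_force': array([-0.56863796,  0.1433606 , -0.18139634]), 'torque': array([-0.0151317 , -0.01948738, -0.03979762]), 'opening': 0.08515852564942296}
{'camera_matrix': array([[362.29643249,   0.        , 321.85694681],
       [  0.        , 362.29643249, 198.33467557],
       [  0.        ,   0.        ,   1.        ]]), 'xyz': array([0.2124929 , 0.71445442, 0.51452923]), 'attitude': array([-1.20484116e+02, -1.28380386e-01, -1.49898082e+02])} {'camera_matrix': array([[277.89396145,   0.        , 320.24773273],
       [  0.        , 277.89396145, 196.23187686],
       [  0.        ,   0.        ,   1.        ]]), 'mount': array([[-3.16025035e-04, -9.57447230e-01, -2.88608214e-01,
         7.27245263e-02],
       [ 9.99999136e-01,  6.57740681e-05, -1.31319881e-03,
         8.60934103e-04],
       [ 1.27630150e-03, -2.88608379e-01,  9.57446382e-01,
        -1.82589157e-01],
       [ 0.00000000e+00,  0.00000000e+00,  0.00000000e+00,
         1.00000000e+00]])}
scene 0.0265831557421235 [-0.40464911  0.02658316  0.43797183]
side 0.0016861020859207931 [-0.79729083  0.0016861   0.46271301]
```

View pics/scene.png

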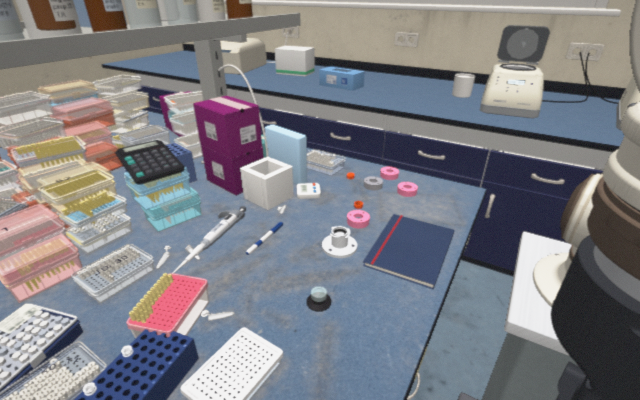

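The scene shows the lens on its black rest at (319,297) and the mount at (339,240). Ring-shaped things: grey (373,183), and pink (390,172), (407,188), (358,218). The grey one fits because it is the only steel one. The timer is at (308,190) and the marker at (265,237).

```bash
python3 - <<'E'
from h import *
s=np.load("scene.npz"); p,d,K,T=[s[k] for k in"pdKT"]
save("crop",cv2.resize(p[160:312,250:450],None,fx=4,fy=3.9,interpolation=cv2.INTER_CUBIC)[:600])
P=cloud(d,K,T)
for n,u,v in[("ring",373,183),("lens",319,294),("mount",339,232),("foot",330,250),("timer",308,190),("marker",265,237),("pink",358,218),("note",410,250)]: print(n,P[v,u].round(3))
for n,u,v,z in[("ring",373,181,.02),("lens",319,291,.028),("mount",339,230,.046)]: print(n,onplane(u,v,z,K,T).round(3))
# world-z clusters near
m=(P[...,2]>.012)&(P[...,2]<.08)
c=np.zeros(m.shape,np.uint8); c[m]=1; c[:150]=0
k,l,st,ce=cv2.connectedComponentsWithStats(c)
for i in range(1,k):
    if 25<st[i,4]<900:
        q=P[l==i]; print(ce[i].round(),st[i,4],np.min(q,0).round(3),np.max(q,0).round(3))
print(T[:3,3])
E
```

```text
ring [ 0.55  -0.167  0.018]
lens [0.458 0.3   0.028]
mount [0.516 0.11  0.028]
foot [0.513 0.158 0.01 ]
timer [ 0.697 -0.046  0.012]
marker [0.667 0.191 0.009]
pink [ 0.52  -0.004 -0.001]
note [0.359 0.072 0.012]
ring [ 0.554 -0.175  0.02 ]
lens [0.462 0.293 0.028]
mount [0.508 0.126 0.046]
[103. 158.] 460 [1.311 0.113 0.012] [1.337 0.21  0.08 ]
[190. 164.] 247 [ 1.032 -0.085  0.012] [1.168 0.093 0.08 ]
[266. 169.] 151 [ 0.77  -0.016  0.048] [0.822 0.038 0.079]
[389. 171.] 127 [ 0.512 -0.295  0.012] [ 0.566 -0.239  0.02 ]
[373. 181.] 147 [ 0.53  -0.208  0.013] [ 0.583 -0.154  0.02 ]
[308. 189.] 245 [ 0.663 -0.089  0.012] [ 0.738 -0.008  0.02 ]
[407. 187.] 160 [ 0.431 -0.226  0.012] [ 0.485 -0.169  0.021]
[357. 217.] 230 [ 0.486 -0.014  0.012] [0.541 0.043 0.022]
[339. 236.] 348 [0.485 0.106 0.012] [0.53  0.15  0.046]
[166. 249.] 33 [0.81  0.336 0.012] [0.823 0.354 0.025]
[558. 272.] 527 [ 0.062 -0.07   0.012] [0.101 0.058 0.08 ]
[318. 294.] 204 [0.448 0.278 0.012] [0.477 0.309 0.03 ]
[206. 314.] 57 [0.601 0.423 0.012] [0.616 0.439 0.025]
[0.2124929  0.71445442 0.51452923]
```

View pics/crop.png

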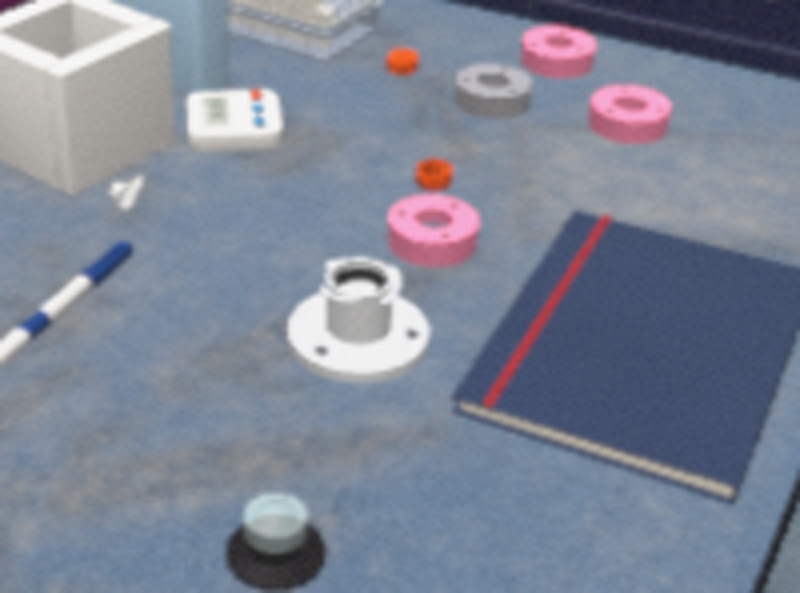

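The crop confirms the grey ring with its dark dots at (493,88) in the crop; the other three rings of that shape are pink. The lens is at (276,520) and the mount at (360,285). First I move above the lens with the wrist camera.

```bash
cat >> h.py <<'E'
def go(xyz,yaw=None):
    o=telemetry.get_obs(); r0=R.from_euler('xyz',o["tcp_rot"],degrees=True)
    y=o["tcp_rot"][2] if yaw is None else yaw
    r1=R.from_euler('xyz',[180,0,y],degrees=True)
    s=r0.inv().apply(np.array(xyz)-o["ee_pos"]); w=(r0.inv()*r1).as_rotvec()
    print("t",round(o["time"],2),"pos",o["ee_pos"].round(4),"rot",o["tcp_rot"].round(2),"q",o["q"].round(1),"F",o["wrist_force"].round(1),"M",o["torque"].round(3),"op",round(o["opening"],4))
    print("shift",s.round(4),"turn",w.round(4))
E
python3 -m inch '[[-0.374,-0.15,0,0,0,0,0],[-0.374,-0.15,0,0,0,0,0],[-0.374,-0.15,0,0,0,0,0],[-0.374,-0.15,0,0,0,0,0],[-0.374,-0.15,0,0,0,0,0],[-0.374,-0.15,0,0,0,0,0],[-0.374,-0.15,0,0,0,0,0],[-0.374,-0.15,0,0,0,0,0],[-0.374,-0.15,0,0,0,0,0],[-0.374,-0.15,0,0,0,0,0],[-0.374,-0.15,0,0,0,0,0],[-0.374,-0.15,0,0,0,0,0]]' 20
python3 - <<'E'
from h import *
p,d,K,T=cap("wrist"); np.savez("w1",p=p,d=d,K=K,T=T)
save("w1",p); go([.462,.293,.19]); print(T.round(3),proj([.462,.293,.028],K,T),proj([.508,.126,.046],K,T))
E
```

```text
time: 1.1
ee_pos: [0.4627, 0.293, 0.1913]
tcp_rot: [-179.9, -0.1, 165.4]
wrist_force: [0.4, 0.6, -0.1]
opening: 0.0851
t 1.15 pos [0.4619 0.2939 0.1916] rot [-1.7997e+02 -5.0000e-02  1.6550e+02] q [32.5  4.7  9.7 95.1  0.  47. ] F [-1.1  1.3 -0.1] M [-0.034 -0.059  0.008] op 0.0857
shift [-0.0003 -0.0008  0.0016] turn [-0.0006 -0.0009  0.    ]
[[ 0.252  0.927  0.278  0.393]
 [ 0.968 -0.241 -0.075  0.312]
 [-0.002  0.288 -0.958  0.374]
 [ 0.     0.     0.     1.   ]] [319.89390804 172.04166564] [204.10889534 240.54808529]
```

View pics/w1.png

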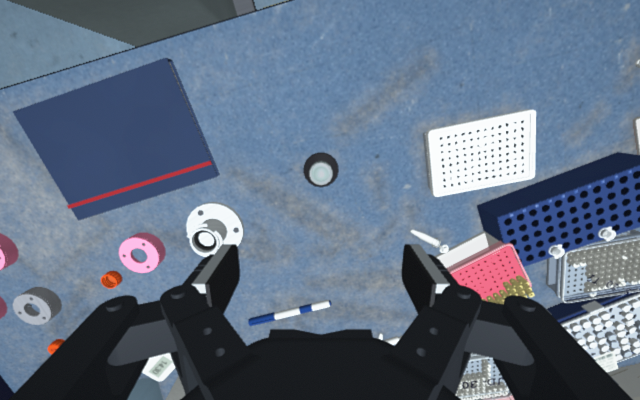

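The wrist view shows the lens on its rest at (320,170), the mount at (206,238) and the grey ring at (37,305).

```bash
cat >> h.py <<'E'
def circ(P,c,rad,zlo,zhi):
    m=(np.hypot(P[...,0]-c[0],P[...,1]-c[1])<rad)&(P[...,2]>zlo)&(P[...,2]<zhi)
    q=P[m]; (x,y),r=cv2.minEnclosingCircle((q[:,:2]*1000).astype(np.float32))
    return "n %d mean %s z %s circ %.1f %.1f r %.1f"%(len(q),(q.mean(0)*1000).round(1),(np.percentile(q[:,2],[2,50,98])*1000).round(1),x,y,r)
E
python3 - <<'E'
from h import *
s=np.load("w1.npz"); p,d,K,T=[s[k] for k in"pdKT"]; P=cloud(d,K,T)
for lo in(.020,.024,.027): print("lens",circ(P,(.462,.293),.04,lo,.05))
print("rest",circ(P,(.462,.293),.04,.003,.02))
m=np.hypot(P[...,0]-.462,P[...,1]-.293)<.06; print("bench",np.nanmedian(P[m][:,2]))
print("rim",circ(P,(.508,.126),.04,.036,.06)); print("foot",circ(P,(.508,.126),.06,.006,.013))
c=P[170,290:352]; print((c*1000).round(0)[::2].tolist())
E
```

```text
lens n 434 mean [463.3 293.8  28.5] z [23.5 28.4 32. ] circ 464.1 293.5 r 15.0
lens n 423 mean [463.6 293.7  28.7] z [26.1 28.5 32. ] circ 464.2 293.5 r 15.0
lens n 381 mean [463.8 293.6  29. ] z [27.1 28.7 32. ] circ 463.9 293.8 r 14.7
rest n 679 mean [459.4 293.7   5.1] z [3.1 5.  7.3] circ 462.3 292.9 r 39.7
bench 0.3103230870763415
rim n 665 mean [507.5 125.6  43.7] z [37.6 43.5 47.7] circ 509.1 125.5 r 23.3
foot n 1194 mean [497.3 136.5  10.7] z [ 7.7 10.7 12.6] circ 508.2 126.0 r 39.9
[[454.0, 253.0, 1.0], [455.0, 255.0, 1.0], [455.0, 258.0, 3.0], [456.0, 261.0, 2.0], [457.0, 264.0, 3.0], [458.0, 266.0, 2.0], [458.0, 269.0, 3.0], [459.0, 272.0, 5.0], [459.0, 274.0, 5.0], [460.0, 277.0, 6.0], [456.0, 282.0, 28.0], [457.0, 284.0, 27.0], [457.0, 287.0, 29.0], [458.0, 289.0, 30.0], [458.0, 292.0, 31.0], [459.0, 294.0, 29.0], [460.0, 296.0, 30.0], [460.0, 299.0, 30.0], [461.0, 301.0, 30.0], [462.0, 304.0, 27.0], [463.0, 306.0, 28.0], [465.0, 308.0, 19.0], [468.0, 311.0, 6.0], [469.0, 313.0, 5.0], [470.0, 316.0, 5.0], [471.0, 319.0, 2.0], [472.0, 321.0, 1.0], [473.0, 324.0, 3.0], [473.0, 327.0, 2.0], [474.0, 329.0, 2.0], [475.0, 332.0, 3.0]]
```

```bash

python3 -m inch '[[-0.002,0,0.13,0,0,0,0],[-0.002,0,0.13,0,0,0,0],[-0.002,0,0.13,0,0,0,0],[-0.002,0,0.13,0,0,0,0],[-0.002,0,0.13,0,0,0,0],[-0.002,0,0.13,0,0,0,0]]' 20
python3 - <<'E'
from h import *
p,d,K,T=cap("wrist"); P=cloud(d,K,T)
save("w2",p[60:260,200:440])
for lo in(.020,.024,.027): print("lens",circ(P,(.463,.2935),.025,lo,.05))
print("rest",circ(P,(.463,.293),.03,.003,.02))
go([.464,.2936,.0225])
E
```

```text
time: 1.65
ee_pos: [0.4639, 0.2947, 0.0643]
tcp_rot: [179.9, 0.1, 165.6]
wrist_force: [1.2, 1.1, 1.2]
opening: 0.0855
lens n 1000 mean [462.9 293.8  28.4] z [22.3 28.3 31.7] circ 464.2 293.5 r 15.1
lens n 961 mean [463.3 293.8  28.7] z [26.  28.4 31.7] circ 464.2 293.6 r 15.0
lens n 859 mean [463.5 293.7  28.9] z [27.1 28.6 31.8] circ 464.1 293.7 r 14.9
rest n 1107 mean [456.6 295.4   5.6] z [ 3.1  5.4 15.7] circ 462.8 293.0 r 29.9
t 1.7 pos [0.4646 0.295  0.0653] rot [1.7984e+02 1.5000e-01 1.6563e+02] q [32.4  4.2 -4.8 80.8  0.  46.8] F [-0.8 -0.4  2. ] M [ 0.04   0.028 -0.01 ] op 0.0856
shift [ 0.0004 -0.0016  0.0428] turn [0.0028 0.0025 0.    ]
```

```bash

python3 -m inch '[[0,-0.0005,0.0395,0,0,0,0],[0,-0.0005,0.0395,0,0,0,0],[0,-0.0005,0.0395,0,0,0,0.3],[0,-0.0005,0.0395,0,0,0,0.8],[0,-0.0005,0.0395,0,0,0,0.8],[0,-0.0005,0.0395,0,0,0,0.8],[0,-0.0005,0.0395,0,0,0,0.8],[0,-0.0005,0.0395,0,0,0,0.8]]' 20
python3 - <<'E'
from h import *
go([.4641,.2937,.0225]); p,d,K,T=cap("wrist"); go([.4641,.2937,.0225])
save("w3",cv2.resize(p[80:280,180:460],None,fx=2.5,fy=2.5))
E
```

```text
time: 2.37
ee_pos: [0.464, 0.2934, 0.0234]
tcp_rot: [180.0, 0.0, 165.6]
wrist_force: [0.6, -0.2, -0.1]
opening: 0.0168
t 2.37 pos [0.464  0.2934 0.0234] rot [1.7996e+02 4.0000e-02 1.6557e+02] q [32.3  4.9 -8.7 76.4 -0.  46.7] F [ 0.6 -0.2 -0.1] M [ 0.021 -0.026  0.011] op 0.0168
shift [0.     0.0003 0.0009] turn [0.0007 0.0007 0.    ]
t 2.42 pos [0.4639 0.2933 0.0231] rot [1.7998e+02 2.0000e-02 1.6557e+02] q [32.3  4.9 -8.7 76.4 -0.  46.7] F [ 0.4 -0.1 -0.5] M [0.042 0.033 0.039] op 0.0171
shift [-0.0001  0.0004  0.0006] turn [0.0004 0.0004 0.    ]
```

View pics/w3.png

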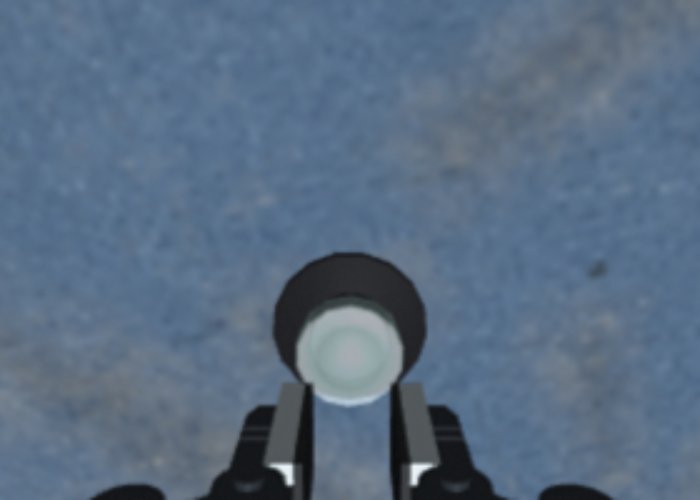

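```bash

python3 - <<'E'
from h import *
p,d,K,T=cap("wrist"); P=cloud(d,K,T); o=telemetry.get_obs()
print("tcp px",proj(o["ee_pos"],K,T), "crop->", (proj(o["ee_pos"],K,T)-[180,80])*2.5)
for lo in(.018,.024): print("lens",circ(P,(.463,.2935),.022,lo,.033))
m=(P[...,2]>.015)&(P[...,2]<.033)&(np.hypot(P[...,0]-.464,P[...,1]-.2935)<.03)
Ti=np.linalg.inv(T)
for v in range(190,285,6):
    print(v,[(round(1000*float(P[v,u,2])) if P[v,u,2]==P[v,u,2] else -1) for u in range(285,356,5)])
M=np.array(optics.camera_info("wrist")["mount"])
E
```

```text
tcp px [319.27978627 220.06510418] crop-> [348.19946567 350.16276046]
lens n 1464 mean [462.2 294.1  28.1] z [19.6 28.3 31.4] circ 464.0 293.5 r 15.0
lens n 1364 mean [462.9 293.9  28.6] z [25.7 28.4 31.5] circ 464.0 293.5 r 15.0
190 [1, 2, 1, 4, 6, 7, 5, 6, 5, 6, 6, 5, 2, 2, 2]
196 [1, 2, 5, -1, 6, 6, 6, 7, 7, 6, 6, 6, 6, 2, 1]
202 [3, 2, 5, 6, 6, 22, 25, 26, 24, 20, 6, 5, 6, 2, 2]
208 [1, 5, 6, 6, 27, 27, 29, 27, 27, 28, 24, 7, 5, 5, 2]
214 [2, 5, 6, 22, 29, 28, 30, 30, 29, 29, 27, 19, 5, 5, 2]
220 [2, 1, 5, 28, 28, 28, 30, 31, 31, 30, 28, 29, 4, 3, 2]
226 [2, 1, 5, 27, 28, 30, 30, 31, 30, 29, 29, 27, 6, 2, 2]
232 [1, 2, 2, 5, 27, 30, 30, 30, 30, 29, 27, 5, 1, 1, 2]
238 [1, 2, 73, 72, 66, 29, 27, 28, 28, 28, 2, 72, 73, 1, 2]
244 [73, 73, 80, 80, 67, 1, 2, -1, 2, 2, 2, 81, 80, 80, 71]
250 [80, 86, 86, 87, 67, 3, 2, 2, 2, 1, 1, 88, 86, 87, 80]
256 [85, 91, 92, 92, 68, 2, 2, 3, 3, 1, 2, 92, 92, 92, 86]
262 [90, 97, 98, 97, 69, 2, 2, 3, 2, 3, 3, 97, 97, 98, 98]
268 [107, 103, 100, 100, 71, 2, 2, 1, 2, 2, 1, 98, 101, 104, 103]
274 [109, 109, 100, 101, 2, 2, 2, 2, 1, 3, 2, 99, 100, 109, 109]
280 [112, 112, 106, 100, 1, 2, 2, 2, 2, 3, 1, 99, 104, 113, 112]
```

```bash

python3 - <<'E'
from h import *
p,d,K,T=cap("wrist"); M=np.array(optics.camera_info("wrist")["mount"])
Q=cloud(d,K,M)*1000
for v in(236,240,244,250,260,270,280): print(v,[Q[v,u].round(0).tolist() for u in(290,297,303,306,333,336,342)])
p,d,K,T=cap("side"); print(proj(telemetry.get_obs()["ee_pos"],K,T),T[:3,3]); np.savez("side2",p=p,d=d,K=K,T=T)
u,v=proj(telemetry.get_obs()["ee_pos"],K,T).astype(int)
v0,u0=max(v-100,0),max(u-100,0)
save("side2",cv2.resize(p[v0:v0+150,u0:u0+200],None,fx=4,fy=4)); print(u0,v0)
E
```

```text
236 [[-22.0, -24.0, 21.0], [9.0, -12.0, -46.0], [10.0, -8.0, -47.0], [-10.0, -9.0, -4.0], [-11.0, 10.0, -3.0], [8.0, 9.0, -42.0], [10.0, 12.0, -48.0]]
240 [[-25.0, -24.0, 20.0], [10.0, -11.0, -52.0], [nan, nan, nan], [-26.0, -11.0, 22.0], [-25.0, 11.0, 21.0], [6.0, 9.0, -44.0], [10.0, 12.0, -52.0]]
244 [[5.0, -15.0, -48.0], [10.0, -11.0, -57.0], [10.0, -8.0, -57.0], [-29.0, -11.0, 21.0], [-29.0, 11.0, 21.0], [3.0, 9.0, -44.0], [10.0, 11.0, -58.0]]
250 [[10.0, -14.0, -64.0], [10.0, -10.0, -63.0], [8.0, -8.0, -60.0], [-34.0, -11.0, 21.0], [-35.0, 11.0, 22.0], [0.0, 9.0, -45.0], [10.0, 11.0, -63.0]]
260 [[10.0, -13.0, -73.0], [10.0, -10.0, -72.0], [4.0, -8.0, -62.0], [-44.0, -11.0, 21.0], [-43.0, 11.0, 21.0], [-5.0, 9.0, -47.0], [9.0, 10.0, -72.0]]
270 [[11.0, -12.0, -82.0], [7.0, -9.0, -77.0], [-1.0, -8.0, -64.0], [-52.0, -11.0, 20.0], [-53.0, 11.0, 22.0], [-11.0, 9.0, -47.0], [7.0, 10.0, -77.0]]
280 [[11.0, -11.0, -89.0], [3.0, -9.0, -78.0], [-6.0, -8.0, -64.0], [-62.0, -11.0, 21.0], [-62.0, 11.0, 20.0], [-63.0, 14.0, 22.0], [3.0, 10.0, -77.0]]
[286.68722511 168.58817395] [ 0.64425569 -1.17741375  0.58097823]
186 68
```

View pics/side2.png

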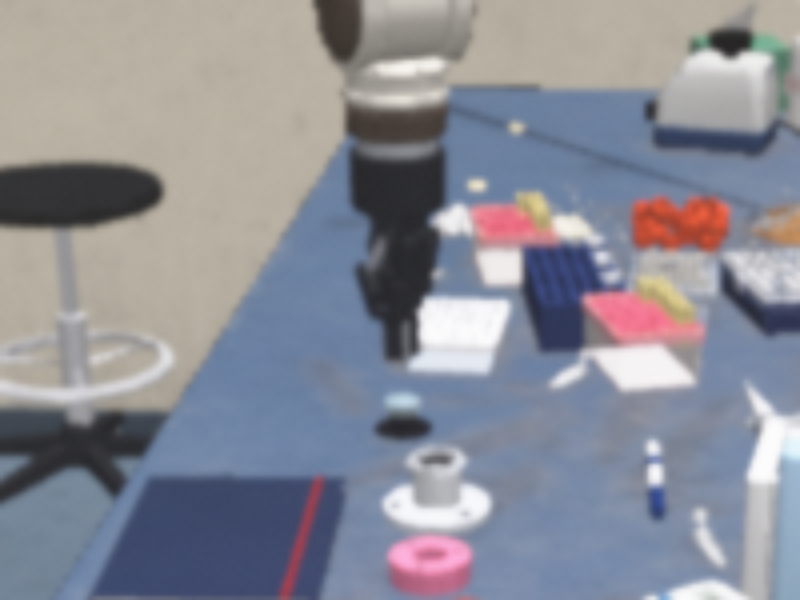

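The wrist depth and the side view agree that the fingers end about 43 mm short of the stated TCP: tool z is about -43 mm, and the fingers hang above the untouched lens. I'll treat the fingertip height as ee_z + 0.043 and check it as I go down.

```bash

python3 -m inch '[[0,0,0,0,0,0,0.4],[0,0,0,0,0,0,0.4],[0,0,0,0,0,0,0.4],[0,0,0,0,0,0,0.4],[0,0,0.02,0,0,0,0.4],[0,0,0.035,0,0,0,0.4],[0,0,0.035,0,0,0,0.4],[0,0,0.035,0,0,0,0.4]]' 20
python3 - <<'E'
from h import *
go([.4641,.2937,-.0205])
p,d,K,T=cap("wrist"); M=np.array(optics.camera_info("wrist")["mount"]);P=cloud(d,K,T)*1000;Q=cloud(d,K,M)*1000
print(circ(P/1000,(.464,.2935),.016,.024,.033))
# finger tip lowest points: tool x in 0..13, |y| 15..45
m=(np.abs(Q[...,1])>15)&(np.abs(Q[...,1])<45)&(Q[...,0]>-13)&(Q[...,0]<16)&(Q[...,2]<-15)
for s in(-1,1):
    q=Q[m&(Q[...,1]*s>0)]; w=P[m&(Q[...,1]*s>0)]; print(s,len(q),np.percentile(q[:,2],[50,95,99,100]).round(1),np.percentile(w[:,2],[0,1,5]).round(1), np.abs(q[:,1]).min().round(1),q[:,0].max().round(1))
save("w4",p)
E
```

```text
time: 3.23
ee_pos: [0.4631, 0.2929, -0.0129]
tcp_rot: [-179.9, -0.1, 165.6]
wrist_force: [-1.0, -0.6, 0.0]
opening: 0.0512
t 3.23 pos [ 0.4631  0.2929 -0.0129] rot [-1.7993e+02 -7.0000e-02  1.6558e+02] q [ 32.3   5.9 -11.7  72.5  -0.   46.7] F [-1.  -0.6  0. ] M [0.052 0.039 0.039] op 0.0512
shift [-0.0008  0.0011  0.0076] turn [-0.0012 -0.0011  0.    ]
n 2022 mean [462.7 294.   28.5] z [25.2 28.3 31.4] circ 464.1 293.6 r 15.2
-1 6772 [-95.2 -15.5 -15.1 -15. ] [2.2 2.3 2.7] 15.0 16.0
1 6632 [-95.2 -15.6 -15.1 -15. ] [2.1 2.2 2.7] 15.0 16.0
```

```bash

python3 -m inch '[[-0.0005,0,0.008,0,0,0,0.4],[-0.0005,0,0.008,0,0,0,0.4],[-0.0005,0,0.008,0,0,0,0.9],[-0.0005,0,0.008,0,0,0,0.9],[-0.0005,0,0.008,0,0,0,0.9],[-0.0005,0,0.008,0,0,0,0.9]]' 20
python3 - <<'E'
from h import *
go([.4641,.2937,-.0205])
p,d,K,T=cap("wrist"); M=np.array(optics.camera_info("wrist")["mount"]);P=cloud(d,K,T);Q=cloud(d,K,M)*1000
print(circ(P,(.464,.2935),.014,.024,.033))
save("w5",cv2.resize(p[150:310,200:440],None,fx=3,fy=3))
E
```

```text
time: 3.78
ee_pos: [0.4644, 0.2933, -0.02]
tcp_rot: [180.0, 0.0, 165.6]
wrist_force: [-1.1, -0.3, 2.6]
opening: 0.0278
t 3.78 pos [ 0.4644  0.2933 -0.02  ] rot [1.7997e+02 2.0000e-02 1.6557e+02] q [ 32.3   6.2 -12.2  71.6   0.   46.7] F [-1.1 -0.3  2.6] M [-0.045  0.008  0.01 ] op 0.0278
shift [0.0004 0.0004 0.0005] turn [0.0005 0.0004 0.    ]
n 1912 mean [463.  293.7  28.9] z [26.8 28.6 31.5] circ 464.0 293.5 r 14.0
```

View pics/w5.png

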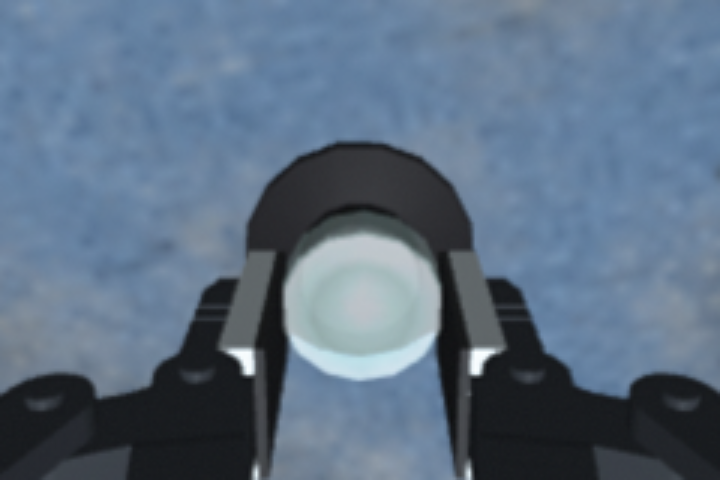

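The lens is held at (362,300) in the crop, centred between the pads. I'll lift it and carry it over the mount.

```bash

python3 -m inch '[[0,0,-0.01,0,0,0,0.9],[0,0,-0.03,0,0,0,0.9],[0,0,-0.068,0,0,0,0.9],[-0.018,-0.032,-0.068,0,0,0,0.9],[-0.036,-0.064,-0.068,0,0,0,0.9],[-0.054,-0.096,-0.068,0,0,0,0.9],[-0.072,-0.128,-0.068,0,0,0,0.9],[-0.085,-0.152,-0.068,0,0,0,0.9],[-0.085,-0.152,-0.068,0,0,0,0.9],[-0.085,-0.152,-0.068,0,0,0,0.9],[-0.085,-0.152,-0.068,0,0,0,0.9]]' 20
python3 - <<'E'
from h import *
go([.5085,.1257,.047])
p,d,K,T=cap("wrist");P=cloud(d,K,T); M=np.array(optics.camera_info("wrist")["mount"]);Q=cloud(d,K,M)
go([.5085,.1257,.047])
print("lens",circ(P,(.5085,.126),.0155,.09,.105)); print("lens tool",circ(Q,(0,0),.0155,-.053,-.04))
m=(P[...,2]>.0065)&(P[...,2]<.014)&(np.hypot(P[...,0]-.508,P[...,1]-.126)<.045); q=P[m]
# circle fit on outer edge points radius known 40
from scipy.optimize import least_squares
c=np.array([.5085,.126]); a=np.arctan2(*(q[:,:2]-c).T[::-1]); r=np.hypot(*(q[:,:2]-c).T)
b=((a+np.pi)/(2*np.pi)*72).astype(int); e=np.array([q[b==i][np.argmax(r[b==i]),:2] for i in range(72) if (b==i).any() and r[b==i].max()>.036])
f=least_squares(lambda v:np.hypot(*(e-v[:2]).T)-v[2],[.5085,.126,.04],loss='soft_l1',f_scale=.0005); print(len(e),f.x)
print("rim",circ(P,(.5085,.126),.03,.040,.05))
save("w6",cv2.resize(p[120:320,200:440],None,fx=3,fy=3)); np.savez("w6",p=p,d=d,K=K,T=T)
E
```

```text
time: 4.75
ee_pos: [0.5086, 0.1249, 0.048]
tcp_rot: [180.0, 0.0, 165.5]
wrist_force: [-0.5, -0.4, -0.4]
opening: 0.0276
t 4.75 pos [0.5086 0.1249 0.048 ] rot [1.7998e+02 1.0000e-02 1.6555e+02] q [ 13.8   1.  -10.   79.    0.   28.2] F [-0.5 -0.4 -0.4] M [-0.013  0.01  -0.013] op 0.0276
shift [0.0003 0.0007 0.001 ] turn [0.0004 0.0001 0.    ]
t 4.8 pos [0.5085 0.1254 0.0479] rot [179.98   0.   165.6 ] q [ 13.8   1.  -10.   79.    0.   28.2] F [-1.3  0.3 -0.7] M [ 0.013 -0.06  -0.065] op 0.0279
shift [0.0001 0.0003 0.0009] turn [0.0003 0.0001 0.    ]
lens n 2334 mean [506.8 126.3  96.5] z [ 91.4  96.3 100. ] circ 508.5 126.0 r 15.4
lens tool n 2339 mean [  2.2   0.6 -48.3] z [-51.5 -48.2 -41.7] circ 0.1 0.0 r 15.5
59 [0.50846868 0.1258144  0.03938754]
rim n 1373 mean [501.7 127.9  43.9] z [40.5 43.4 47.6] circ 508.9 125.8 r 22.9
```

View pics/w6.png

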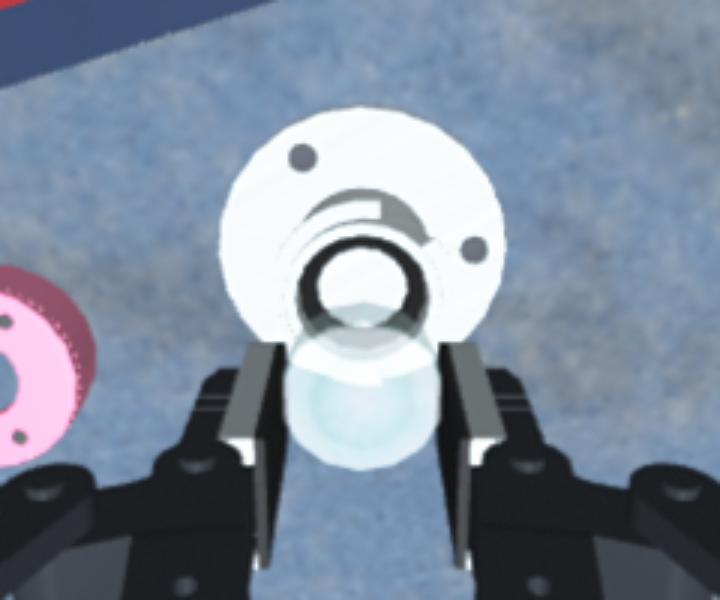

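```bash

python3 -m inch '[[0,0,0.02,0,0,0,0.9],[0,0,0.032,0,0,0,0.9],[0,0,0.036,0,0,0,0.9],[0,0,0.038,0,0,0,0.9],[0,0,0.04,0,0,0,0.9],[0,0,0.041,0,0,0,0.9],[0,0,0.041,0,0,0,0.9]]' 20
python3 - <<'E'
from h import *
go([.5085,.1257,.0045])
p,d,K,T=cap("wrist");P=cloud(d,K,T);go([.5085,.1257,.0045])
print("lens",circ(P,(.5085,.126),.0155,.045,.065))
E
```

```text
time: 5.38
ee_pos: [0.5087, 0.1248, 0.0068]
tcp_rot: [180.0, 0.0, 165.6]
wrist_force: [0.7, 0.5, -0.8]
opening: 0.0278
t 5.38 pos [0.5087 0.1248 0.0068] rot [1.8000e+02 1.0000e-02 1.6558e+02] q [ 13.8   1.9 -13.6  74.4  -0.   28.2] F [ 0.7  0.5 -0.8] M [-0.015  0.019 -0.016] op 0.0278
shift [0.0004 0.0008 0.0023] turn [0.0001 0.0002 0.    ]
t 5.43 pos [0.5088 0.1248 0.007 ] rot [1.7999e+02 2.0000e-02 1.6558e+02] q [ 13.8   1.9 -13.6  74.4   0.   28.2] F [-0.5 -0.2 -0.1] M [ 0.043  0.012 -0.067] op 0.0278
shift [0.0005 0.0008 0.0025] turn [0.0002 0.0004 0.    ]
lens n 2466 mean [506.4 126.3  55. ] z [46.5 55.  60. ] circ 508.5 126.0 r 15.5
```

```bash

python3 -m inch '[[0,0,0.0005,0,0,0,0.9],[0,0,0.001,0,0,0,0.9],[0,0,0.0015,0,0,0,0.9],[0,0,0.0015,0,0,0,0.9]]' 20
python3 -m inch '[[0,0,0.0005,0,0,0,0.9],[0,0,0.001,0,0,0,0.9],[0,0,0.001,0,0,0,0.9]]' 20
python3 - <<'E'
from h import *
p,d,K,T=cap("wrist");P=cloud(d,K,T);go([.5085,.1257,.0045])
print("lens",circ(P,(.5085,.126),.0155,.045,.065))
E
```

```text
time: 5.77
ee_pos: [0.509, 0.1248, 0.0066]
tcp_rot: [180.0, 0.1, 165.6]
wrist_force: [-4.0, -1.0, 8.8]
opening: 0.0281
time: 6.02
ee_pos: [0.5091, 0.1248, 0.0065]
tcp_rot: [179.9, 0.1, 165.6]
wrist_force: [-6.2, -1.5, 17.0]
opening: 0.0275
t 6.07 pos [0.509  0.1248 0.0065] rot [1.7994e+02 1.0000e-01 1.6557e+02] q [ 13.8   1.9 -13.7  74.3   0.   28.2] F [-6.8 -1.5 17.8] M [-0.288  1.544 -0.032] op 0.0275
shift [0.0007 0.0007 0.002 ] turn [0.001  0.0017 0.    ]
lens n 2460 mean [506.7 126.3  54.7] z [46.4 54.7 60.2] circ 508.5 126.0 r 15.5
```

```bash

python3 -m inch '[[0,0,-0.003,0,0,0,0.9],[0,0,-0.006,0,0,0,0.9],[0,0,-0.006,0,0,0,0.9]]' 20
python3 - <<'E'
from h import *
p,d,K,T=cap("wrist");P=cloud(d,K,T);M=np.array(optics.camera_info("wrist")["mount"]);Q=cloud(d,K,M)*1000
go([.5085,.1257,.0045]); np.savez("w7",p=p,d=d,K=K,T=T)
def prof(Q,zc):
    for y in(-9,-6,-3,0,3,6,9):
        m=(np.abs(Q[...,1]-y)<.8)&(Q[...,2]<zc)&(Q[...,2]>zc-14)&(abs(Q[...,0])<20); x=Q[m][:,0]
        if len(x): print(y,x.min().round(1),x.max().round(1),"mid",((x.min()+x.max())/2).round(1),"z at ends",Q[m][x.argmin(),2].round(1),Q[m][x.argmax(),2].round(1),"zmin",Q[m][:,2].min().round(1),"n",len(x))
prof(Q,-40)
# plane tilt of lens: mirrored dome heights front/back
g=(abs(Q[...,1])<4)&(Q[...,2]<-40)&(Q[...,2]>-60)&(abs(Q[...,0])<16)
for x in range(-15,16,3):
    k=g&(abs(Q[...,0]-x)<1); print(x,np.median(Q[k][:,2]).round(1) if k.any() else None,end='; ')
E
```

```text
time: 6.32
ee_pos: [0.509, 0.1248, 0.0108]
tcp_rot: [180.0, 0.1, 165.6]
wrist_force: [-0.5, -0.0, -0.9]
opening: 0.0278
t 6.37 pos [0.5089 0.1247 0.0103] rot [1.7999e+02 3.0000e-02 1.6557e+02] q [ 13.8   1.8 -13.3  74.8  -0.   28.2] F [-0.3  0.1 -0.6] M [-0.002 -0.016 -0.005] op 0.0283
shift [0.0006 0.0009 0.0058] turn [0.0002 0.0005 0.    ]
-9 -11.2 11.9 mid 0.3 z at ends -47.4 -41.4 zmin -49.3 n 119
-6 -13.4 14.0 mid 0.3 z at ends -46.9 -44.8 zmin -51.3 n 146
-3 -14.0 14.6 mid 0.3 z at ends -46.9 -42.1 zmin -52.0 n 155
0 -14.4 15.5 mid 0.5 z at ends -47.3 -42.9 zmin -51.9 n 164
3 -13.6 14.8 mid 0.6 z at ends -46.6 -46.7 zmin -52.6 n 149
6 -13.7 14.5 mid 0.4 z at ends -47.5 -43.2 zmin -51.2 n 153
9 -11.9 13.3 mid 0.7 z at ends -47.3 -40.5 zmin -50.5 n 133
-15 -47.5; -12 -47.7; -9 -48.6; -6 -49.9; -3 -51.0; 0 -50.8; 3 -50.6; 6 -50.3; 9 -48.6; 12 -47.6; 15 -44.5;
```

```bash

python3 -m inch '[[0,0.0008,0,0,0,0,0.9],[0,0.0008,0.002,0,0,0,0.9],[0,0.0008,0.003,0,0,0,0.9],[0,0.0008,0.004,0,0,0,0.9],[0,0.0008,0.004,0,0,0,0.9]]' 20
python3 -m inch '[[0,0,0.0005,0,0,0,0.9],[0,0,0.001,0,0,0,0.9],[0,0,0.001,0,0,0,0.9]]' 20
python3 -m inch '[[0,0,0.0005,0,0,0,0.9],[0,0,0.001,0,0,0,0.9],[0,0,0.001,0,0,0,0.9]]' 20
python3 - <<'E'
from h import *
p,d,K,T=cap("wrist");P=cloud(d,K,T)
go([.5085,.1257,.0045]); np.savez("w8",p=p,d=d,K=K,T=T)
save("w8",cv2.resize(p[170:290,250:390],None,fx=5,fy=5,interpolation=cv2.INTER_CUBIC))
E
```

```text
time: 6.78
ee_pos: [0.5087, 0.1255, 0.0066]
tcp_rot: [180.0, 0.0, 165.6]
wrist_force: [-3.6, -0.5, 6.9]
opening: 0.0285
time: 7.03
ee_pos: [0.5088, 0.1255, 0.0065]
tcp_rot: [180.0, 0.0, 165.6]
wrist_force: [-6.9, -0.8, 13.7]
opening: 0.028
time: 7.28
ee_pos: [0.5089, 0.1256, 0.0065]
tcp_rot: [180.0, 0.1, 165.6]
wrist_force: [-9.2, -2.5, 22.2]
opening: 0.028
t 7.33 pos [0.5089 0.1255 0.0064] rot [1.7996e+02 6.0000e-02 1.6557e+02] q [ 13.9   1.9 -13.7  74.3   0.   28.3] F [-9.6 -2.  21.7] M [-0.476  2.135  0.017] op 0.0279
shift [0.0004 0.0001 0.0019] turn [0.0007 0.0011 0.    ]
```

View pics/w8.png

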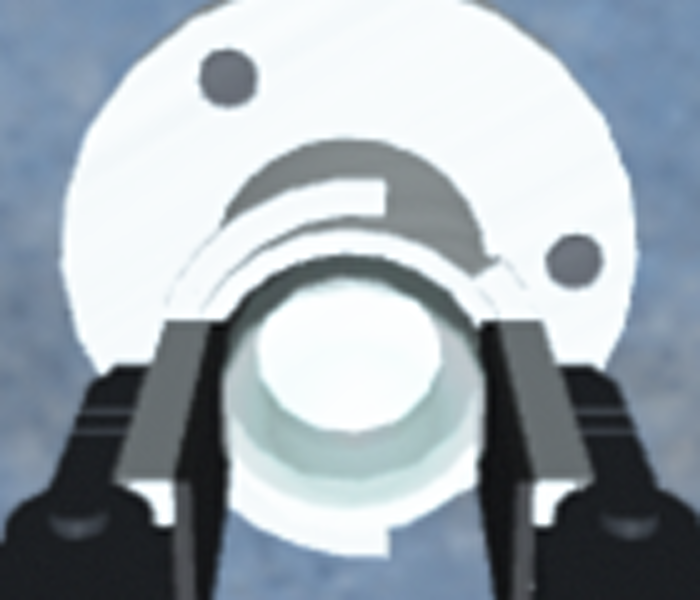

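The lens is inside the rim at (350,400), with an even dark gap all round, and the fingertips are at about rim level. The same hard stop at 0.0065 therefore looks like the fingertips on the rim. I'll unload and release.

```bash

python3 -m inch '[[0,0,-0.002,0,0,0,0.9],[0,0,-0.002,0,0,0,0.9],[0,0,-0.002,0,0,0,0.55],[0,0,-0.002,0,0,0,0.5],[0,0,-0.002,0,0,0,0.5],[0,0,-0.01,0,0,0,0.5],[0,0,-0.04,0,0,0,0.5],[0,0,-0.04,0,0,0,0.5],[0,0,-0.04,0,0,0,0.5]]' 20
python3 - <<'E'
from h import *
p,d,K,T=cap("wrist");P=cloud(d,K,T);go([.5085,.1257,.0045]); np.savez("w9",p=p,d=d,K=K,T=T)
x,y=.5085,.1258
for lo in(.048,.0505): print("lens",circ(P,(x,y),.02,lo,.07))
m=(np.hypot(P[...,0]-x,P[...,1]-y)<.019)&(P[...,2]>.048)
q=P[m]; A=np.c_[q[:,0]-x,q[:,1]-y,(q[:,0]-x)**2+(q[:,1]-y)**2,np.ones(len(q))]; print("dome fit",np.linalg.lstsq(A,q[:,2],rcond=None)[0])
print("rim",circ(P,(x,y),.03,.040,.0475)); 
m=(np.hypot(P[...,0]-x,P[...,1]-y)>.0165)&(np.hypot(P[...,0]-x,P[...,1]-y)<.0185); print("rim z",np.nanpercentile(P[m][:,2],[10,50,75,90]))
save("w9",cv2.resize(p[130:290,230:410],None,fx=4,fy=3.75,interpolation=cv2.INTER_CUBIC))
E
```

```text
time: 8.08
ee_pos: [0.51, 0.1258, 0.0461]
tcp_rot: [179.9, 0.2, 165.6]
wrist_force: [0.5, 0.2, -0.2]
opening: 0.0426
t 8.13 pos [0.5093 0.1256 0.0448] rot [1.7996e+02 7.0000e-02 1.6557e+02] q [ 13.9   1.1 -10.2  78.6  -0.   28.3] F [-0.2 -0.6 -0.9] M [-0.002 -0.005 -0.013] op 0.0429
shift [ 0.0009 -0.0001  0.0403] turn [0.0006 0.0012 0.    ]
lens n 1440 mean [507.8 126.7  53.5] z [49.3 53.3 56.5] circ 507.6 126.8 r 16.7
lens n 1387 mean [508.2 126.6  53.7] z [51.5 53.4 56.5] circ 509.0 126.2 r 15.2
dome fit [ -6.42298485   1.92302916 -61.02786485   0.10612415]
rim n 1249 mean [504.1 126.1  44.7] z [40.5 45.3 47.4] circ 508.9 125.5 r 22.9
rim z [0.01736129 0.04640628 0.0472449  0.17160207]
```

View pics/w9.png

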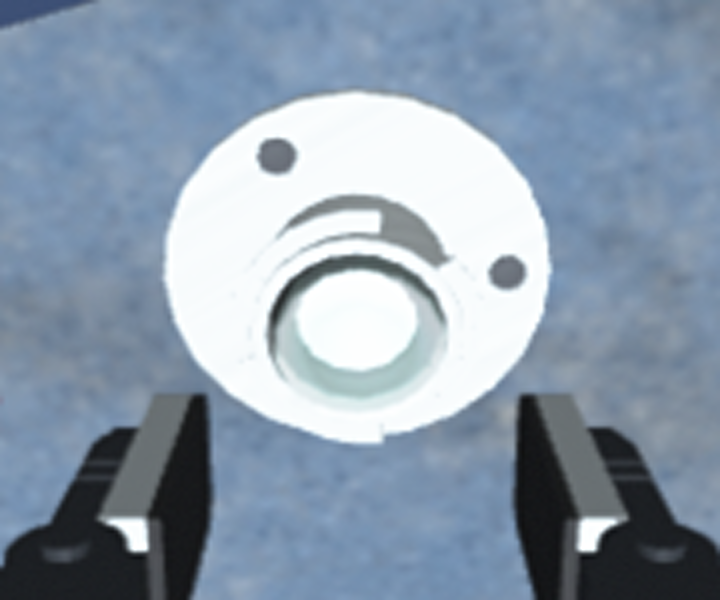

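The lens sits inside the recess, circle at (358,330), level, top at 56.5 mm and centred within about 0.5 mm. Lip edges show at (382,222), (450,260) and (382,435). Next I get the slot angles from depth, and the ring position.

```bash

python3 - <<'E'
from h import *
for f in("w9","w8","w6"):
    s=np.load(f+".npz"); p,d,K,T=[s[k] for k in"pdKT"]; P=cloud(d,K,T)
    c=np.array([.5088,.1259]); r=np.hypot(P[...,0]-c[0],P[...,1]-c[1]); a=np.degrees(np.arctan2(P[...,1]-c[1],P[...,0]-c[0]))%360
    m=(r>.0197)&(r<.0222)&(P[...,2]<.06); 
    print(f); print([(b,int(1000*np.median(P[m&(a>=b)&(a<b+6)][:,2]))) for b in range(0,360,6) if (m&(a>=b)&(a<b+6)).sum()>2])
s=np.load("w9.npz"); p,d,K,T=[s[k] for k in"pdKT"]
for n,x,y,z in[("A outer low end",382,212,.040),("A",382,235,.040),("B high",452,258,.045),("C",382,440,.040),("C",382,440,.044)]:
    X=onplane(230+x/4,130+y/3.75,z,K,T); print(n,z,np.degrees(np.arctan2(X[1]-.1259,X[0]-.5088)).round(1),np.hypot(X[1]-.1259,X[0]-.5088).round(4))
E
```

```text
w9
[(30, 40), (36, 41), (42, 41), (48, 41), (54, 42), (60, 42), (66, 43), (72, 43), (78, 44), (84, 43), (90, 43), (96, 44), (102, 44), (108, 45), (114, 45), (120, 11), (126, 11), (132, 11), (138, 11), (144, 11), (150, 11), (156, 40), (162, 40), (168, 13), (174, 41), (180, 42), (186, 42), (192, 43), (198, 43), (204, 27), (210, 44), (216, 44), (222, 44), (228, 45), (234, 45), (240, 12), (270, 40), (276, 40), (282, 41), (288, 41), (294, 42), (300, 42), (306, 43), (312, 43), (318, 43), (324, 44), (330, 45), (336, 45), (342, 45), (348, 46), (354, 46)]
w8
[(78, 11), (84, 11), (90, 11), (96, 44), (102, 52), (108, 45), (114, 45), (120, 11), (126, 11), (132, 11), (138, 11), (144, 11), (150, 11), (156, 39), (162, 40), (168, 41), (174, 41), (180, 27), (186, 42), (192, 42), (198, 43), (204, 43), (210, 44), (216, 44), (222, 48), (228, 45), (234, 11), (240, 11), (246, 11), (300, 43), (306, 42), (312, 43), (318, 44), (324, 44), (330, 44), (336, 45), (342, 45), (348, 45), (354, 46)]
w6
[(36, 40), (42, 41), (48, 41), (54, 42), (60, 42), (66, 43), (72, 43), (78, 43), (84, 44), (90, 44), (96, 44), (102, 45), (108, 12), (114, 45), (120, 11), (126, 11), (132, 11), (138, 11), (144, 11), (150, 11), (156, 39), (162, 12), (168, 41), (174, 41), (180, 42), (186, 12), (192, 43), (198, 43), (204, 43), (210, 43), (216, 44), (222, 45), (228, 44), (234, 46), (240, 10), (270, 40), (276, 40), (282, 41), (288, 41)]
A outer low end 0.04 153.9 0.0222
A 0.04 150.9 0.0179
B high 0.045 116.4 0.0219
C 0.04 -3.9 0.0259
C 0.044 -3.1 0.0239
```

```bash

python3 -m inch '[[-0.02,-0.03,-0.03,0,0,0,0.3],[-0.035,-0.065,-0.05,0,0,0,0],[-0.05,-0.1,-0.05,0,0,0,0],[-0.065,-0.135,-0.05,0,0,0,0],[-0.08,-0.17,-0.05,0,0,0,0],[-0.095,-0.205,-0.05,0,0,0,0],[-0.11,-0.24,-0.05,0,0,0,0],[-0.12,-0.283,-0.05,0,0,0,0],[-0.12,-0.283,-0.05,0,0,0,0],[-0.12,-0.283,-0.05,0,0,0,0]]' 20
python3 - <<'E'
from h import *
p,d,K,T=cap("wrist");P=cloud(d,K,T);go([.556,-.18,.1]); np.savez("w10",p=p,d=d,K=K,T=T)
print("ring",circ(P,(.556,-.18),.032,.012,.03))
u,v=proj([.556,-.18,.02],K,T).astype(int); print(u,v)
v0,u0=max(v-75,0),max(u-95,0); print(u0,v0)
save("w10",cv2.resize(p[v0:v0+150,u0:u0+190],None,fx=4,fy=4,interpolation=cv2.INTER_CUBIC))
E
```

```text
time: 8.97
ee_pos: [0.5537, -0.1805, 0.0928]
tcp_rot: [180.0, -0.1, 165.4]
wrist_force: [0.7, 0.4, 0.7]
opening: 0.0857
t 9.02 pos [ 0.5539 -0.179   0.0931] rot [ 1.7998e+02 -1.0000e-01  1.6546e+02] q [-17.9   8.6   3.1  84.6   0.   -3.4] F [0.1 1.  0.1] M [ 0.032  0.034 -0.014] op 0.0852
shift [-0.0023 -0.0004 -0.0069] turn [ 0.0004 -0.0018 -0.    ]
ring n 2159 mean [ 556.9 -183.2   20.6] z [16.6 20.8 22.2] circ 558.1 -183.6 r 28.1
320 194
225 119
```

View pics/w10.png

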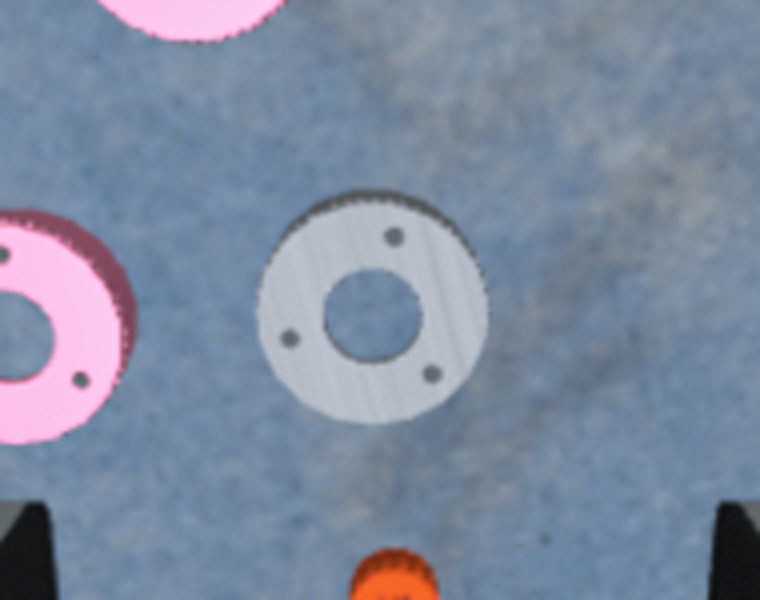

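The ring is at (373,315) in the crop, with dots at (394,237), (290,338) and (432,374). The neighbouring pink ring is at (20,325).

```bash

python3 - <<'E'
from h import *
s=np.load("w10.npz"); p,d,K,T=[s[k] for k in"pdKT"]; P=cloud(d,K,T)
D=np.array([onplane(225+x/4,119+y/4,.020,K,T)[:2] for x,y in[(394,237),(290,338),(432,374)]])
C=D.mean(0); print(C,onplane(225+373/4,119+315/4,.02,K,T)); e=D-C; print(np.degrees(np.arctan2(e[:,1],e[:,0])),np.hypot(*e.T))
# precise outer edge
m=(P[...,2]>.0165)&(P[...,2]<.026)&(np.hypot(P[...,0]-C[0],P[...,1]-C[1])<.035)
h=cv2.convexHull((P[m][:,:2]*1e4).astype(np.float32)); print(np.array(cv2.fitEllipse(h)[0])/1e4,cv2.fitEllipse(h)[1])
E
```

```text
[ 0.55929604 -0.18370236] [ 0.55881381 -0.18332579  0.02      ]
[150.53255016 -89.80527719  30.5841201 ] [0.02044295 0.02053461 0.02059347]
[ 0.55833433 -0.18375433] (555.3395385742188, 558.2214965820312)
```

```bash

python3 -m inch '[[-0.005,-0.003,0,0,0,-0.11,0],[-0.005,-0.003,0,0,0,-0.22,0],[-0.005,-0.003,0.01,0,0,-0.33,0],[-0.005,-0.003,0.02,0,0,-0.44,0],[-0.005,-0.003,0.03,0,0,-0.55,0],[-0.005,-0.003,0.04,0,0,-0.66,0],[-0.005,-0.003,0.05,0,0,-0.77,0],[-0.005,-0.003,0.06,0,0,-0.88,0],[-0.005,-0.003,0.06,0,0,-0.99,0],[-0.005,-0.003,0.06,0,0,-1.0385,0],[-0.005,-0.003,0.06,0,0,-1.0385,0],[-0.005,-0.003,0.06,0,0,-1.0385,0]]' 30
python3 - <<'E'
from h import *
go([.5585,-.1837,-.04],-135)
p,d,K,T=cap("wrist");P=cloud(d,K,T);go([.5585,-.1837,-.04],-135); np.savez("w11",p=p,d=d,K=K,T=T)
C=np.array([.5585,-.1837]);m=(P[...,2]>.0165)&(P[...,2]<.026)&(np.hypot(P[...,0]-C[0],P[...,1]-C[1])<.035)
h=cv2.convexHull((P[m][:,:2]*1e4).astype(np.float32)); print(np.array(cv2.fitEllipse(h)[0])/1e4,cv2.fitEllipse(h)[1])
# hole centre/dots by hsv-dark
g=cv2.cvtColor(p,cv2.COLOR_RGB2GRAY); print([proj([C[0],C[1],.02],K,T)])
u,v=proj([C[0],C[1],.02],K,T).astype(int); sub=g[v-45:v+45,u-45:u+45]
k,l,st,ce=cv2.connectedComponentsWithStats((sub<130).astype(np.uint8))
for i in range(1,k):
    if 4<st[i,4]<800:
        X=onplane(ce[i][0]+u-45,ce[i][1]+v-45,.02,K,T)[:2]-C; print(st[i,4],(X*1000).round(2),np.degrees(np.arctan2(X[1],X[0])).round(1))
E
```

```text
time: 10.02
ee_pos: [0.5587, -0.1812, 0.034]
tcp_rot: [180.0, 0.0, -134.9]
wrist_force: [-0.2, 0.3, -0.3]
opening: 0.0853
t 10.02 pos [ 0.5587 -0.1812  0.034 ] rot [ 179.98    0.   -134.94] q [-18.    9.9  -2.   78.2   0.  -63. ] F [-0.2  0.3 -0.3] M [-0.017 -0.009  0.005] op 0.0853
shift [ 0.0019 -0.0017  0.074 ] turn [0.0003 0.0001 0.0011]
t 10.07 pos [ 0.5587 -0.1815  0.0341] rot [ 1.7999e+02  1.0000e-02 -1.3496e+02] q [-18.    9.9  -1.9  78.2   0.  -63. ] F [ 0.1  0.5 -0.2] M [-0.016 -0.024  0.029] op 0.0854
shift [ 0.0017 -0.0014  0.0741] turn [0.0001 0.0001 0.0006]
[ 0.55821147 -0.18369009] (557.8206787109375, 561.247802734375)
[array([318.62346513, 210.86190516])]
31 [  0.4  -20.57] -88.9
728 [ 0.22 -0.05] -13.8
90 [-24.11  18.61] 142.3
25 [-17.74  10.05] 150.5
24 [17.86 10.47] 30.4
```

```bash

python3 -m inch '[[0.0018,-0.0015,0.03,0,0,0,0],[0.0018,-0.0015,0.06,0,0,0,0],[0.0018,-0.0015,0.074,0,0,0,0],[0.0018,-0.0015,0.074,0,0,0,0],[0.0018,-0.0015,0.074,0,0,0,0.7],[0.0018,-0.0015,0.074,0,0,0,0.7],[0.0018,-0.0015,0.074,0,0,0,0.7],[0.0018,-0.0015,0.074,0,0,0,0.7],[0.0018,-0.0015,0.074,0,0,0,0.7]]' 30
python3 - <<'E'
from h import *
go([.5585,-.1837,-.04],-135)
p,d,K,T=cap("wrist");P=cloud(d,K,T);np.savez("w12",p=p,d=d,K=K,T=T)
C=np.array([.5585,-.1837])
g=cv2.cvtColor(p,cv2.COLOR_RGB2GRAY)
u,v=proj([C[0],C[1],.02],K,T).astype(int); sub=g[v-45:v+45,u-45:u+45]
k,l,st,ce=cv2.connectedComponentsWithStats((sub<130).astype(np.uint8))
for i in range(1,k):
    if 4<st[i,4]<1500:
        X=onplane(ce[i][0]+u-45,ce[i][1]+v-45,.02,K,T)[:2]-C; print(st[i,4],(X*1000).round(2),np.degrees(np.arctan2(X[1],X[0])).round(1))
go([.5585,-.1837,-.04],-135)
E
```

```text
time: 10.82
ee_pos: [0.5597, -0.1852, -0.0378]
tcp_rot: [-179.9, 0.1, -134.9]
wrist_force: [-0.8, 1.5, 6.3]
opening: 0.0551
t 10.82 pos [ 0.5597 -0.1852 -0.0378] rot [-1.7985e+02  9.0000e-02 -1.3493e+02] q [-18.3  12.   -7.6  70.2   0.  -63.4] F [-0.8  1.5  6.3] M [ 0.348  0.294 -0.027] op 0.0551
shift [-0.0002  0.0019  0.0022] turn [-0.0026  0.0016  0.0012]
82 [ -1.99 -30.1 ] -93.8
162 [-27.73  -3.07] -173.7
67 [  2.24 -21.79] -84.1
67 [-16.1    8.93] 151.0
255 [ 2.67 29.18] 84.8
148 [31.36  2.41] 4.4
55 [19.57  9.42] 25.7
t 10.87 pos [ 0.5597 -0.1852 -0.0377] rot [-1.7985e+02  1.0000e-01 -1.3494e+02] q [-18.3  12.   -7.6  70.2   0.  -63.4] F [-1.   1.2  7.2] M [ 0.304  0.31  -0.039] op 0.0556
shift [-0.0002  0.0019  0.0023] turn [-0.0026  0.0017  0.0011]
```

The ring is gripped (opening 55 mm) with its lugs at 30.9°, and the slots are at 16.5°. I'll lift, carry it over the mount and turn -14.4°.

```bash

python3 -m inch '[[0,0,-0.03,0,0,0,0.7],[0,0,-0.07,0,0,0,0.7],[-0.0204,0.0284,-0.07,0,0,0.03,0.7],[-0.0408,0.0569,-0.07,0,0,0.06,0.7],[-0.0612,0.0853,-0.07,0,0,0.09,0.7],[-0.0816,0.1138,-0.07,0,0,0.12,0.7],[-0.102,0.1422,-0.07,0,0,0.15,0.7],[-0.1223,0.1707,-0.07,0,0,0.18,0.7],[-0.1427,0.1991,-0.07,0,0,0.21,0.7],[-0.1631,0.2276,-0.07,0,0,0.24,0.7],[-0.1835,0.256,-0.07,0,0,0.251,0.7],[-0.1835,0.256,-0.07,0,0,0.251,0.7]]' 30
python3 -m inch '[[0,0,0,0,0,0,0.7],[0,0,0,0,0,0,0.7]]' 30
cat > ring.py <<'E'
from h import *
import sys
def ringpose(zt,c0,name,thr=130):
    p,d,K,T=cap("wrist");P=cloud(d,K,T);np.savez(name,p=p,d=d,K=K,T=T)
    go([.5081,.1255,.03],-149.3)
    C=np.array(c0); g=cv2.cvtColor(p,cv2.COLOR_RGB2GRAY)
    u,v=proj([C[0],C[1],zt],K,T).astype(int); sub=g[v-55:v+55,u-55:u+55]
    k,l,st,ce=cv2.connectedComponentsWithStats((sub<thr).astype(np.uint8))
    for i in range(1,k):
        X=onplane(ce[i][0]+u-55,ce[i][1]+v-55,zt,K,T)[:2]-C
        if 15<st[i,4]<200 and 17<np.hypot(*X)*1000<24: print(st[i,4],(X*1000).round(2),np.degrees(np.arctan2(X[1],X[0])).round(1))
    m=(np.hypot(P[...,0]-C[0],P[...,1]-C[1])<.03)&(abs(P[...,2]-zt)<.004); q=P[m]; A=np.c_[q[:,:2]-C,np.ones(len(q))]; print("top plane",np.linalg.lstsq(A,q[:,2],rcond=None)[0].round(4))
    return p
E
python3 - <<'E'
from ring import *
p=ringpose(.0875,(.5088,.1259),"w13")
save("w13",cv2.resize(p[120:340,180:460],None,fx=2.5,fy=2.5))
E
```

```text
time: 11.87
ee_pos: [0.5061, 0.1307, 0.031]
tcp_rot: [179.9, 0.1, -149.1]
wrist_force: [0.7, -0.4, -2.2]
opening: 0.0548
time: 12.03
ee_pos: [0.507, 0.1257, 0.0306]
tcp_rot: [-180.0, 0.0, -149.3]
wrist_force: [1.4, -1.1, -1.5]
opening: 0.0554
t 12.08 pos [0.507  0.1252 0.0305] rot [-1.7997e+02  2.0000e-02 -1.4933e+02] q [ 13.9   1.1 -11.8  77.   -0.  -16.8] F [-0.4 -0.1 -2.3] M [-0.054  0.027  0.013] op 0.0549
shift [-0.0011 -0.0002  0.0005] turn [-0.0004  0.0004 -0.0005]
58 [ -5.43 -19.79] -105.3
56 [-15.56  14.64] 136.7
51 [19.31  6.18] 17.7
top plane [0.0067 0.0056 0.0889]
```

View pics/w13.png

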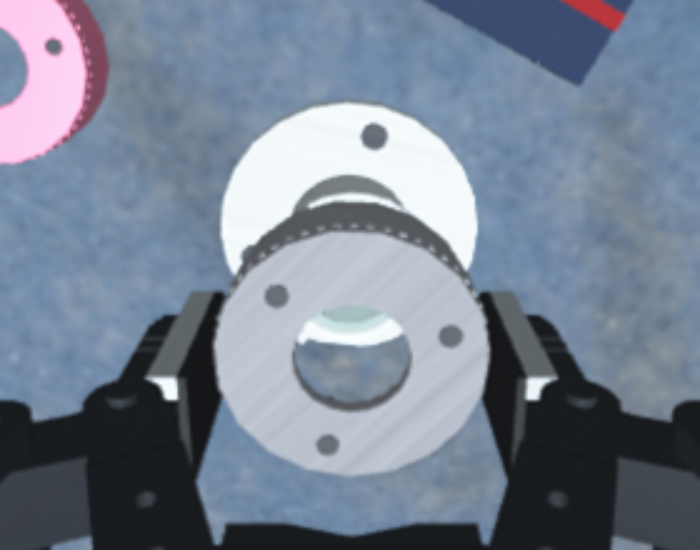

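```bash

python3 - <<'E'
from h import *
from scipy.optimize import least_squares
for n in("w9","w13"):
    s=np.load(n+".npz"); p,d,K,T=[s[k] for k in"pdKT"]; P=cloud(d,K,T)
    m=(P[...,2]>.0065)&(P[...,2]<.014)&(np.hypot(P[...,0]-.508,P[...,1]-.126)<.045); q=P[m]
    c=np.array([.5085,.126]); a=np.arctan2(*(q[:,:2]-c).T[::-1]); r=np.hypot(*(q[:,:2]-c).T)
    b=((a+np.pi)/(2*np.pi)*72).astype(int); e=np.array([q[b==i][np.argmax(r[b==i]),:2] for i in range(72) if (b==i).any() and r[b==i].max()>.037])
    f=least_squares(lambda v:np.hypot(*(e-v[:2]).T)-.0395,[.5085,.126],loss='soft_l1',f_scale=.0005); print(n,len(e),f.x)
    h=(P[...,2]>.0865)&(P[...,2]<.091)&(np.hypot(P[...,0]-.508,P[...,1]-.126)<.0285); q=P[h]
    if n=="w13": print(cv2.fitEllipse(cv2.convexHull((q[:,:2]*1e4).astype(np.float32))))
E
```

```text
w9 67 [0.50874705 0.12580409]
w13 49 [0.50855216 0.12563241]
((5075.3251953125, 1256.929443359375), (556.11328125, 564.0029907226562), 38.47224807739258)
```

```bash

python3 -m inch '[[-0.0005,-0.0005,0.01,0,0,0,0.7],[-0.0005,-0.0005,0.018,0,0,0,0.7],[-0.0005,-0.0005,0.022,0,0,0,0.7],[-0.0005,-0.0005,0.025,0,0,0,0.7],[-0.0005,-0.0005,0.027,0,0,0,0.7],[-0.0005,-0.0005,0.029,0,0,0,0.7],[-0.0005,-0.0005,0.029,0,0,0,0.7]]' 30
python3 - <<'E'
from ring import *
ringpose(.0575,(.5087,.1258),"w14")
E
```

```text
time: 12.67
ee_pos: [0.5073, 0.1254, 0.0007]
tcp_rot: [180.0, -0.0, -149.3]
wrist_force: [0.0, 0.3, -2.2]
opening: 0.0551
t 12.72 pos [0.5074 0.1255 0.001 ] rot [ 180.     -0.   -149.31] q [ 13.9   2.  -14.2  73.8   0.  -16.8] F [-0.5  0.1 -1.7] M [-0.015 -0.003  0.003] op 0.0553
shift [-0.0006 -0.0004 -0.029 ] turn [ 0.     -0.0001 -0.0002]
61 [ -4.89 -19.96] -103.8
58 [-15.03  14.49] 136.0
52 [19.86  6.01] 16.8
top plane [0.0012 0.003  0.0585]
```

```bash

python3 -m inch '[[0,0,0.0005,0,0,0,0.7],[0,0,0.001,0,0,0,0.7],[0,0,0.001,0,0,0,0.7]]' 30
python3 -m inch '[[0,0,0.0005,0,0,0,0.7],[0,0,0.0008,0,0,0,0.7],[0,0,0.0008,0,0,0,0.7]]' 30
```

```text
time: 12.97
ee_pos: [0.5075, 0.1256, 0.0002]
tcp_rot: [-180.0, 0.0, -149.3]
wrist_force: [0.7, -0.2, -1.8]
opening: 0.0551
time: 13.22
ee_pos: [0.5074, 0.1256, -0.0008]
tcp_rot: [180.0, -0.0, -149.3]
wrist_force: [0.4, 0.4, -2.3]
opening: 0.0552
```

```bash

python3 -m inch '[[0,0,0.0005,0,0,0,0.7],[0,0,0.0008,0,0,0,0.7],[0,0,0.0008,0,0,0,0.7]]' 30
python3 -m inch '[[0,0,0.0003,0,0,0,0.7],[0,0,0.0006,0,0,0,0.7],[0,0,0.0006,0,0,0,0.7]]' 30
python3 - <<'E'
from ring import *
ringpose(.0565,(.5087,.1258),"w14")
E
```

```text
time: 13.47
ee_pos: [0.5074, 0.1255, -0.0016]
tcp_rot: [180.0, -0.0, -149.3]
wrist_force: [-0.1, -0.4, -2.2]
opening: 0.0549
time: 13.72
ee_pos: [0.5075, 0.1255, -0.0019]
tcp_rot: [-180.0, 0.0, -149.3]
wrist_force: [-1.2, 0.0, 0.2]
opening: 0.0552
t 13.77 pos [ 0.5075  0.1256 -0.0019] rot [-1.8000e+02  1.0000e-02 -1.4931e+02] q [ 13.9   2.1 -14.5  73.4  -0.  -16.8] F [-0.6  0.2  1.1] M [-0.059  0.268  0.005] op 0.0551
shift [-0.0005 -0.0004 -0.0319] turn [-0.0001  0.0002 -0.0001]
60 [ -5.5  -20.04] -105.3
59 [-15.52  13.97] 138.0
52 [18.98  5.6 ] 16.4
top plane [0.0009 0.0012 0.0562]
```

Flange contact at ee_z -0.0019 is where I expected it, so the lugs are in the slots. Now I turn clockwise and watch Mz.

```bash

python3 -m inch '[[0,0,-0.0003,0,0,0.09,0.7],[0,0,-0.0003,0,0,0.18,0.7],[0,0,-0.0003,0,0,0.27,0.7],[0,0,-0.0003,0,0,0.35,0.7],[0,0,-0.0003,0,0,0.35,0.7],[0,0,-0.0003,0,0,0.35,0.7]]' 30
python3 -c "
from h import *
go([.5075,.1256,-.0019],-149.3)"
python3 -m inch '[[0,0,0,0,0,0.05,0.7],[0,0,0,0,0,0.1,0.7],[0,0,0,0,0,0.1,0.7]]' 30
python3 -c "
from h import *
go([.5075,.1256,-.0019],-149.3)"
```

```text
time: 14.27
ee_pos: [0.5075, 0.1256, -0.0018]
tcp_rot: [-180.0, 0.0, -169.2]
wrist_force: [-0.2, -0.1, -0.6]
opening: 0.0551
t 14.27 pos [ 0.5075  0.1256 -0.0018] rot [-1.8000e+02  1.0000e-02 -1.6922e+02] q [ 13.9   2.1 -14.5  73.4  -0.    3.1] F [-0.2 -0.1 -0.6] M [ 0.001 -0.038  0.011] op 0.0551
shift [-0.      0.      0.0001] turn [-0.000e+00  1.000e-04 -3.476e-01]
time: 14.52
ee_pos: [0.5075, 0.1256, -0.0018]
tcp_rot: [180.0, 0.0, -175.1]
wrist_force: [0.0, -0.7, -0.2]
opening: 0.0552
t 14.52 pos [ 0.5075  0.1256 -0.0018] rot [ 1.8000e+02  1.0000e-02 -1.7507e+02] q [ 13.9   2.1 -14.5  73.4   0.    9. ] F [ 0.  -0.7 -0.2] M [0.008 0.005 0.036] op 0.0552
shift [-0.      0.      0.0001] turn [-0.000e+00  1.000e-04 -4.497e-01]
```

```bash
cat > av.py <<'E'
from h import *
L=[]
for i in range(4):
    o=telemetry.get_obs(); L.append(np.r_[o["wrist_force"],o["torque"],o["ee_pos"]*1000,o["tcp_rot"][2]%360]); optics.camera("side")
L=np.array(L); print(round(o["time"],2),"F",L[:,:3].mean(0).round(2),"M",L[:,3:6].mean(0).round(3),"sd",L[:,5].std().round(3),"pos",L[:,6:9].mean(0).round(2),"yaw",L[:,9].mean().round(2))
E
python3 av.py
python3 -m inch '[[0,0,0,0,0,0.05,0.7],[0,0,0,0,0,0.09,0.7],[0,0,0,0,0,0.09,0.7]]' 30 >/dev/null; python3 av.py
python3 -m inch '[[0,0,0,0,0,0.05,0.7],[0,0,0,0,0,0.09,0.7],[0,0,0,0,0,0.09,0.7]]' 30 >/dev/null; python3 av.py
python3 -m inch '[[0,0,0,0,0,0.05,0.7],[0,0,0,0,0,0.09,0.7],[0,0,0,0,0,0.09,0.7]]' 30 >/dev/null; python3 av.py
```

```text
14.67 F [ 0.15  0.02 -0.26] M [0.01  0.01  0.004] sd 0.022 pos [507.47 125.57  -1.79] yaw 185.05
15.12 F [ 0.18 -0.38 -0.52] M [-0.014  0.001 -0.018] sd 0.022 pos [507.43 125.54  -1.8 ] yaw 179.84
15.57 F [-0.07  0.05 -0.21] M [-0.012  0.01  -0.031] sd 0.042 pos [507.41 125.55  -1.81] yaw 174.67
16.02 F [ 0.56  0.12 -0.19] M [ 0.014 -0.     0.011] sd 0.02 pos [507.42 125.55  -1.81] yaw 169.51
```

```bash

python3 -m inch '[[0,0,0,0,0,0.04,0.7],[0,0,0,0,0,0.07,0.7],[0,0,0,0,0,0.07,0.7]]' 30 >/dev/null; python3 av.py
python3 -m inch '[[0,0,0,0,0,0.04,0.7],[0,0,0,0,0,0.07,0.7],[0,0,0,0,0,0.07,0.7]]' 30 >/dev/null; python3 av.py
python3 -m inch '[[0,0,0,0,0,0.04,0.7],[0,0,0,0,0,0.07,0.7],[0,0,0,0,0,0.07,0.7]]' 30 >/dev/null; python3 av.py
```

```text
16.47 F [ 0.42  0.34 -0.85] M [-0.049 -0.098 -0.021] sd 0.015 pos [507.45 125.54  -1.81] yaw 165.49
16.92 F [-0.05 -0.49 -0.24] M [ 0.016 -0.029 -0.002] sd 0.03 pos [507.4  125.56  -1.81] yaw 161.47
17.37 F [-0.2  -0.13 -0.28] M [ 0.005 -0.022  0.014] sd 0.019 pos [507.4  125.55  -1.81] yaw 157.46
```

```bash

python3 -m inch '[[0,0,0,0,0,0.04,0.7],[0,0,0,0,0,0.07,0.7],[0,0,0,0,0,0.07,0.7]]' 30 >/dev/null; python3 av.py
python3 - <<'E'
from ring import *
ringpose(.0565,(.508,.1256),"w15")
E
python3 -m inch '[[0,0,0,0,0,0.04,0.7],[0,0,0,0,0,0.07,0.7],[0,0,0,0,0,0.07,0.7]]' 30 >/dev/null; python3 av.py
```

```text
17.82 F [ 0.31  0.12 -0.22] M [-0.003 -0.007 -0.011] sd 0.023 pos [507.41 125.58  -1.81] yaw 153.45
t 17.92 pos [ 0.5074  0.1256 -0.0018] rot [180.     0.   153.45] q [ 13.9   2.1 -14.5  73.5  -0.   40.4] F [ 0.5 -0.2  0.2] M [-0.005  0.018  0.004] op 0.055
shift [-0.0006  0.0003 -0.0318] turn [ 0.      0.     -0.9992]
54 [-19.5   -6.01] -162.9
52 [ 3.72 20.61] 79.8
46 [ 15.39 -12.78] -39.7
top plane [ 0.0033 -0.0022  0.0563]
18.32 F [0.07 0.13 0.39] M [-0.034  0.01   0.01 ] sd 0.016 pos [507.43 125.55  -1.8 ] yaw 149.43
```

```bash

python3 -m inch '[[0,0,0,0,0,0.04,0.7],[0,0,0,0,0,0.07,0.7],[0,0,0,0,0,0.07,0.7]]' 30 >/dev/null; python3 av.py
python3 -m inch '[[0,0,0,0,0,0.04,0.7],[0,0,0,0,0,0.06,0.7],[0,0,0,0,0,0.06,0.7]]' 30 >/dev/null; python3 av.py
python3 -m inch '[[0,0,0,0,0,0.04,0.7],[0,0,0,0,0,0.06,0.7],[0,0,0,0,0,0.06,0.7]]' 30 >/dev/null; python3 av.py
```

```text
18.77 F [ 0.15 -0.25 -0.32] M [-0.003 -0.079 -0.018] sd 0.02 pos [507.44 125.57  -1.83] yaw 145.43
19.22 F [ 1.35  0.69 -1.87] M [ 0.076 -0.286  0.023] sd 0.021 pos [507.47 125.59  -1.89] yaw 141.98
19.67 F [ 2.75  1.27 -3.36] M [ 0.23  -0.597  0.009] sd 0.041 pos [507.5  125.62  -1.91] yaw 138.53
```

Thread pull began at yaw ≈ 144 (Fz starts to fall). I'll go on in small steps to about 13° past that, expecting about 11 N.

```bash

python3 -m inch '[[0,0,0.0003,0,0,0.03,0.7],[0,0,0.0003,0,0,0.06,0.7],[0,0,0.0003,0,0,0.06,0.7]]' 30 >/dev/null; python3 av.py
python3 -m inch '[[0,0,0.0002,0,0,0.03,0.7],[0,0,0.0002,0,0,0.06,0.7],[0,0,0.0002,0,0,0.06,0.7]]' 30 >/dev/null; python3 av.py
```

```text
20.12 F [ 2.63  1.08 -2.94] M [ 0.247 -0.626 -0.044] sd 0.02 pos [507.53 125.59  -2.04] yaw 135.1
20.57 F [ 3.37  1.58 -2.32] M [ 0.261 -0.615 -0.024] sd 0.031 pos [507.56 125.6   -2.16] yaw 131.67
```

```bash

python3 - <<'E'
from ring import *
ringpose(.0562,(.508,.1256),"w16")
E
python3 -m inch '[[0,0,0.0002,0,0,0.03,0.7]]' 30 ; python3 -m inch '[[0,0,0,0,0,0.03,0.7]]' 30 >/dev/null;python3 -c "
from h import *
go([.5075,.1256,-.0019])"; python3 av.py
```

```text
t 20.67 pos [ 0.5076  0.1256 -0.0022] rot [1.7998e+02 1.0000e-02 1.3167e+02] q [ 13.9   2.1 -14.5  73.4   0.   62.2] F [ 2.9  0.8 -1.4] M [ 0.339 -0.645  0.026] op 0.0556
shift [-0.0005  0.0003 -0.0322] turn [ 2.0000e-04  3.0000e-04 -1.3793e+00]
51 [-20.29   1.75] 175.1
50 [11.16 18.04] 58.3
42 [  9.55 -17.3 ] -61.1
top plane [ 0.0007 -0.0012  0.0559]
time: 20.75
ee_pos: [0.5076, 0.1257, -0.0023]
tcp_rot: [180.0, 0.0, 130.0]
wrist_force: [2.7, 0.8, -0.2]
opening: 0.0552
t 20.83 pos [ 0.5077  0.1257 -0.0023] rot [1.7996e+02 1.0000e-02 1.2818e+02] q [ 13.9   2.1 -14.5  73.4   0.   65.7] F [ 3.   1.7 -0.8] M [ 0.292 -0.649  0.334] op 0.0552
shift [ 0.0001 -0.0002 -0.0004] turn [0.0006 0.0002 0.    ]
20.98 F [ 3.7   1.4  -0.85] M [ 0.383 -0.726  0.077] sd 0.151 pos [507.66 125.68  -2.3 ] yaw 128.16
```

Turned 82°, with 0.49 mm of sink; at 30 N/mm that is about 14 N of clamping, inside the 4–25 N window. I'll release and check.

```bash

python3 -m inch '[[0,0,0,0,0,0,0.5],[0,0,0,0,0,0,0.2],[0,0,0,0,0,0,0],[0,0,0,0,0,0,0],[0,0,0,0,0,0,0],[0,0,-0.02,0,0,0,0],[0,0,-0.05,0,0,0,0],[0,0,-0.08,0,0,0,0],[0,0,-0.08,0,0,0,0],[0,0,-0.08,0,0,0,0]]' 30
python3 - <<'E'
from ring import *
p=ringpose(.0558,(.5087,.1258),"w17")
save("w17",cv2.resize(p[100:320,180:460],None,fx=2.5,fy=2.5))
E
sleep 0; python3 -m inch '[[0,0,0,0,0,0,0],[0,0,0,0,0,0,0]]' | head -1
python3 - <<'E'
from ring import *
ringpose(.0558,(.5087,.1258),"w18")
E
```

```text
time: 21.87
ee_pos: [0.5084, 0.1258, 0.0793]
tcp_rot: [179.8, 0.1, 128.2]
wrist_force: [0.1, -0.3, -1.0]
opening: 0.0853
t 21.92 pos [0.5076 0.1256 0.0777] rot [1.7996e+02 2.0000e-02 1.2819e+02] q [13.9  0.5 -7.2 82.2 -0.  65.7] F [0.2 0.2 0. ] M [0.035 0.059 0.036] op 0.0853
shift [-0.0004  0.0003  0.0477] turn [ 3.0000e-04  7.0000e-04 -1.4401e+00]
17 [-20.91   2.79] 172.4
top plane [0.002  0.0005 0.0558]
time: 22.08
t 22.13 pos [0.5067 0.1254 0.0762] rot [-1.7989e+02 -5.0000e-02  1.2819e+02] q [13.9  0.6 -7.3 82.2 -0.  65.7] F [-0.   0.   0.3] M [ 0.018  0.019 -0.005] op 0.0852
shift [-0.0008  0.0013  0.0462] turn [-1.0000e-03 -2.0000e-03 -1.4401e+00]
18 [-20.88   2.85] 172.2
17 [11.63 17.15] 55.9
top plane [0.0029 0.0017 0.0558]
```

View pics/w17.png

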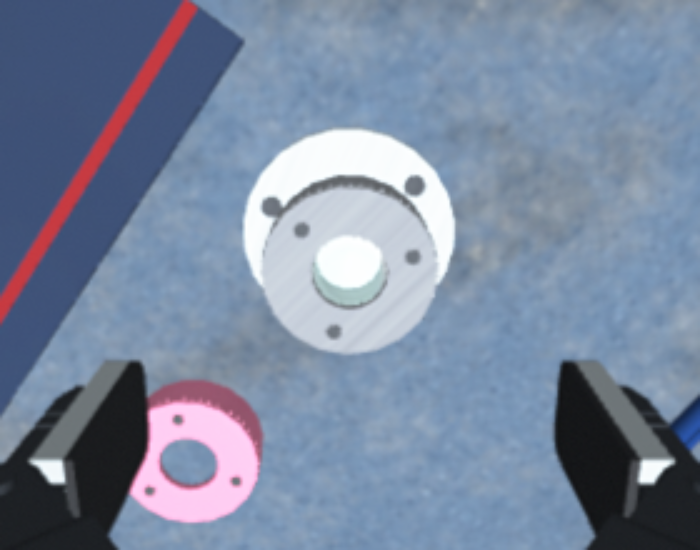

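The ring is level on the mount at (350,268). Its dots at (302,230), (413,257) and (334,331) are where I left them, so it hasn't unwound, and the fingers are clear. I'll hand the job in.

```bash
python3 -c "
from workcell import order
print(order.job_done())"
```

```text
the job is handed in; nothing more can be done
None
```

The lens is seated in the mount and the steel ring is screwed down over it and holds by itself. I handed the job in at about 22 s; no verdict was reported.

**Last checks**
- **Lens:** before the ring went on, its top was at 56.5 mm. That fits full seating once the camera's roughly 1 mm high reading is allowed for. It was centred within about 0.5 mm.
- **Ring:** I turned it 82° clockwise, and the thread began to pull after about 67°. After release it stayed at the same angle to within the reading (-66.2°, against -66.0° expected), level and about 0.8 mm off centre. Its top had sunk about 0.5 mm.
- **Clamping force:** about 14 N, but not measured directly. I worked it out from the sink and from the turn past the point where the thread began to pull.
- **Bystanders:** I kept clear of the timer, the marker and the pink rings, but did not re-measure them.

**Disagreements**
- **Fingertips:** they end about 40 mm short of the stated TCP. My first try at gripping the lens closed above it without touching it, and I corrected for this.
- **Seating the lens:** the arm met a hard stop about 1.5 mm above the seat, with up to 22 N. I took this to be the fingertips on the rim. The lens dropped home when I let go.
- **Turning moment:** the expected 0.05–0.1 N m never showed clearly. The settled readings were lost in noise, and the last one averaged 0.077 N m with one spike of 0.33 while turning. I judged tightness by the downward pull and the sink instead.

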